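# Set the label scanner at its reading mark and lock it

### The arm

A 6-joint arm with a two-finger parallel gripper is mounted at the origin on the work surface. World frame = base frame: x ahead of the robot, y to its left, z up, the work surface at z = 0. Lengths are in m, angles in degrees, forces in N, time in s.
With the tool pointing down it reaches from about 0.3 to 0.75 m from the base axis. Payload 8.5 kg.
Tool frame: the origin (TCP) lies midway between the tips of the shut fingers; the grasp point (between the pads) lies env.tcp_to_grasp behind it (env.tcp_to_grasp is the distance from the TCP to the grasp point, in m); z points along the fingers, y is the line along which they close (so a half turn about z gives the same grasp; the last joint's range is limited). The gripper opens to 85 mm and grips with 20 to 120 N. Pads are 22 mm wide; open, the fingers measure 114 mm over their backs; the gripper's body (76 mm by 85 mm) begins 54 mm behind the grasp point. The pads swing forward as they close: fully open they stand 13 mm farther back than shut.
Start: joints at [62.149, 21.807, 74.336, -0, 83.858, -12.336], TCP at [0.147, 0.53, 0.231] pointing down, gripper open.
Joint ranges: [-178.18, 178.18], [-50.72, 133.34], [12.68, 142.11], [-81.47, 261.47], [9.98, 163.14], [-165.26, 165.26]. Speed limits (degrees/s): [136.94, 136.94, 180, 180, 180, 180].

### API

Orientations are given as a 3x3 rotation matrix whose columns are the frame's x, y, z axes.
In Python, from rig import observe, optics, job, env gives the robot as it stands. The module is installed in compiled form; this text tells all that it offers.
- The arm moves only by the shell command python3 -m jog 'ROWS' [FORCE]. ROWS is JSON, a list of rows, each a list of 7 numbers: the turn, a rotation vector about the tool's x, y, z in rad, then the shift along the tool's x, y, z in m, then the opening in per cent of the stroke, from 0 (shut) to 100 (fully open). A call has 1 to 10 rows; each row shifts and turns the commanded pose from where the row before left it, along the tool's axes as they then stand; what a row does not reach is not made up. A row lasts 1/8 s, in which the tool goes at most 62.5 mm and 10.7 degrees, less where a joint would pass 70% of its speed; a pose out of reach is approached as far as the arm can. A call is refused whole if a number of a shift passes 0.0625 or a number of a turn 0.188, either way. A call with a gripper value outside its range is refused whole. The fingers move at their own pace and stop on an object; FORCE is the grip in N (left out, the last holds). Time passes only in rows, so rows that do not move let the fingers close. It gives the time, the measured TCP pose, the force, the opening and the grip force at its end, in the units of the state.
- observe(): the state, without advancing time (a new reading comes with each control period).
- optics.get_image(name): name is "side" or "top" or "wrist"; returns a dict with "pixels" (480x640x3 uint8, red, green, blue), "mtx" (3x3 intrinsics, pixels), "rvec" (rotation vector, rad) and "tvec" (3), from world to camera coordinates, as OpenCV has them. Camera axes: x right, y down, z forward; pixel columns grow to the right and rows downward; lengths in m; the calibration is good to about 2 mm. The wrist camera is an equidistant fisheye: a pixel r from the principal point sees the ray r / f radians off the axis. A picture is of the moment at which its call begins. There is no depth.
- job.close_job(): hands the job in; it is judged then, once.
The state is a dict: "time_s": time; "q": joint angles; "qvel": joint speeds; "joint_efforts": joint torques, N m; "position": TCP position; "tool_rot": TCP orientation; "ft_force": force on the tool from outside, world axes, zero at the start; "wrist_torque": the same for the moment, N m; "grip_width": finger opening in m; "gripper_force": force on a finger pad.
Only numpy, scipy, OpenCV 4.12 (cv2) and the standard library are available. Lean on these libraries where they do the work, as an engineer would, in place of code of your own. Each camera call takes 0.05 s, during which the arm holds its last target. There are 200 camera calls.

### The job

At the packing bench, turn the labelled canister on its round mat so that its label squarely faces the scanner. Then push the scanner's spring-loaded leg out until its pointer lines up with the brass length mark and, while holding the leg there, swing its cam lever fully closed against the post. Never have the lever closed while the leg is away from the mark, leave the other things on the bench where they are, and finish while still holding the leg at the mark with the lever closed: do not let go.

Things in the scene. Friction and masses are not known exactly. Their poses are not given: they have to be found in the camera images.
- gauge: Scanner gauge, fixed to the bench: aluminium base plate 360 x 110 x 6 mm with a grey outer tube (x -175 to -19 mm, 54 mm wide at its black collar, top at height 58 mm) from which the leg slides out. Origin on the bench surface; x = the way the leg slides out (towards the canister), y = the lever side (towards the robot), z up.
- leg (a joint): How far the leg is pushed out, m: 0 = fully in (the start), stop at 0.13. A spring pulls it in with 2 N at 0, 7 N at 0.13; the closed lever does not take this load, so a leg let go runs back in. The leg is a bar 22 mm wide (top at height 38 mm) that carries the post, the lever, the scanner and the pointer.
- post_top (a point): Centre of the top of the steel post on the leg, height 90 mm. The post is 26 mm along gauge x, 14 mm along y, heights 38 to 90 mm; on both y sides of it there is free space down to the base plate (height 6 mm). The lever closes against its +y face; the scanner's back stands against its +x end, so fingers that straddle post and lever can push the scanner. Axes as gauge.
- push_face (a point): Centre of the flat back of the grey scanner block, facing gauge -x, 13 mm in +x and 15 mm in +y from post_top. The block is 45 mm along x, 100 mm along y, heights 16 to 72 mm; this point is at height 46 mm. Pushing here moves the leg out.
- lever_tip (a point): Tip of the dark steel cam lever (22 mm along gauge x, 10 mm thick, tip 44 mm from its pivot). The pivot runs along gauge x at height 46 mm, 12 mm to the +y side of post_top, same x. Closed, it stands upright flat against the post; post and lever together are then 24 mm thick along y, centred 5 mm to the +y side of post_top.
- cam (a joint): Cam lever angle, rad: 0 = closed (upright against the post), positive = leaning out to gauge +y; starts between 0.42 and 0.62, stop at 0.70. It stays where it is left; about 4 N at the tip moves it.
- pointer (a point): Outer end of the thin steel pointer fin on the leg, on the -y side of the gauge (the side away from the robot), 35 mm further along x than post_top, at height about 20 mm, above the scale strip.
- mark: Brass clip on the scale strip, fixed; its fin, 3 mm thick along gauge x and 13 mm high, is the length mark. Origin at the foot of the fin's pointer-side end, mid-thickness. Axes as gauge; the leg is at the mark when the pointer has the same gauge x as this origin (50 to 105 mm of leg travel, different each run).
- window (a point): Centre of the scanner's window on the front (+x) face of the scanner block, facing gauge +x, height 46 mm.
- can: Cardboard canister with steel rims, 60 mm diameter, 112 mm high, about 0.3 kg, loose, standing on the mat. Origin at the centre of its underside; its x axis points out through the middle of its paper label (with dark bars; a paper seal strip runs from it over the lid to near the centre). The label faces the scanner when the can's x axis points along gauge -x.
- label (a point): Middle of the label on the canister's side, 30 mm from its axis, 54 mm above its foot.
- mat: Round black rubber mat, 90 mm diameter, 4 mm thick, fixed to the bench, straight ahead of the scanner. Origin at the centre of its underside.
- tin: Bystander: a shorter plain canister without label, 60 mm diameter, 78 mm high. Origin under its centre.
- tape_roll: Bystander: roll of clear tape lying flat, 90 mm diameter, 50 mm high. Origin under its centre.
- marker: Bystander: marker pen, 130 mm long, 17 mm thick, lying. Origin under its middle.
- spool: Bystander: wooden spool, 110 mm diameter, 64 mm high. Origin under its centre.
- packet: Bystander: paper packet 100 x 140 x 35 mm. Origin under its centre.
There are look-alikes about, which are no part of the job. Leave any orange or pink look-alike of the can alone.

How it is judged:
By the outcome, as a careful person would: the job done as asked, in the order asked, and still so for the second after the job is handed in, while the arm keeps its last pose, push and grip.
It also fails if it takes over 48 s, if anything falls off the work surface, if the arm or the gripper's body presses on something with over 40 N, if the wrist force passes 120 N, or if a joint passes its speed limit or range.

## Working session

There is one attempt and no reset: what is moved stays moved. The work goes in short steps, Python scripts to look and compute and a shell command to move; the robot and the scene stay as the last step left them, time stands still between calls to the robot, and variables do not carry over. Pictures are saved under pics/ and viewed, at most 12 in all, crops included, and the job is handed in when it is done.

```bash
mkdir -p pics
cat > h.py <<'E'
import cv2,numpy as np
from rig import observe,optics,env
def snap(n,f):
    d=optics.get_image(n); cv2.imwrite(f'pics/{f}.png',d['pixels'][:,:,::-1]); np.savez(f'pics/{f}.npz',**d); return d
def ray(d,u,v):
    R=cv2.Rodrigues(np.array(d['rvec'],float))[0]; t=np.array(d['tvec'],float).ravel()
    K=d['mtx']; r=R.T@np.array([(u-K[0,2])/K[0,0],(v-K[1,2])/K[1,1],1]); return -R.T@t,r
def plane(d,u,v,z):
    c,r=ray(d,u,v); return c+r*(z-c[2])/r[2]
def proj(d,P):
    return cv2.projectPoints(np.array(P,float).reshape(-1,3),np.array(d['rvec'],float),np.array(d['tvec'],float),np.array(d['mtx'],float),None)[0].reshape(-1,2)
def load(f): return dict(np.load(f'pics/{f}.npz'))
E
python3 - <<'E'
from h import *
a=snap('top','t0');b=snap('side','s0')
s=observe();print(s['time_s'],s['position'],s['tool_rot'],env.tcp_to_grasp)
for d in(a,b):print(ray(d,320,240),d['mtx'][0,0])
E
```

```text
0.1 [0.14700443 0.52972412 0.2307894 ] [[-9.63559829e-01  2.67492219e-01 -6.07151141e-04]
 [ 2.67492761e-01  9.63559196e-01 -1.13966555e-03]
 [ 2.80174400e-04 -1.26054447e-03 -9.99999166e-01]] 0.0187
(array([ 0.24644041, -0.02963025,  1.65764882]), array([ 0.21879443,  0.01332204, -0.97582974])) 529.1851524844145
(array([ 0.31467102, -0.76449258,  0.96091841]), array([ 0.205767  ,  0.64084568, -0.73957918])) 496.98458132139655
```

View pics/t0.png

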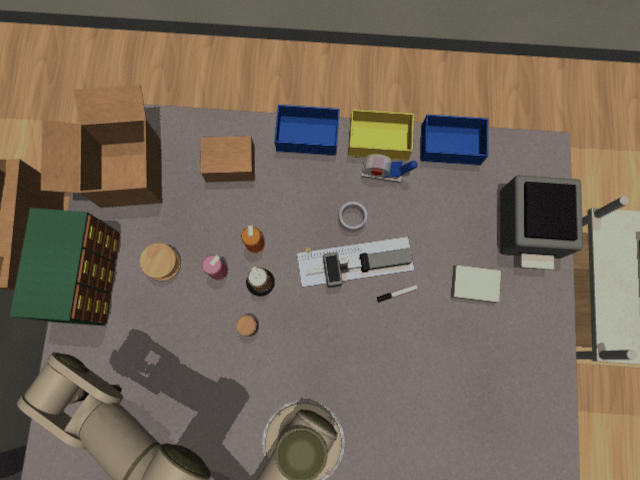

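View pics/s0.png

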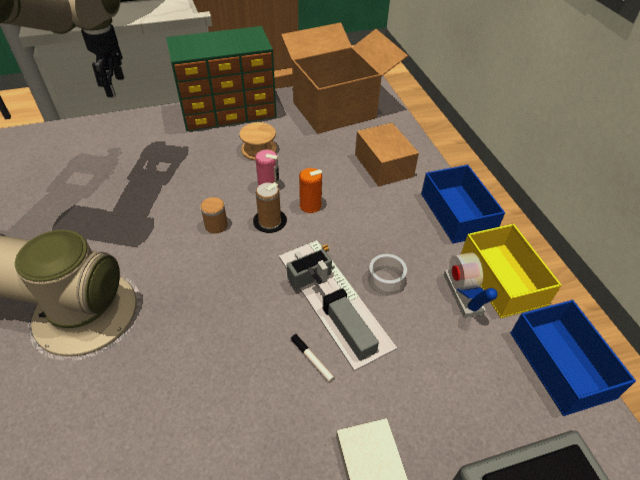

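The canister candidates in the top view are brown with a white strip on the black mat (260,280), orange (252,238) and pink (213,266). The brown one on the round black mat, in front of the scanner, fits the description. The gauge base runs from about (300,268) to (412,258), with the scanner block at (333,270) and the brass clip near (308,252).

I'll confirm with an enlarged crop.

Run:
```python
import cv2,numpy as np
t=cv2.imread('pics/t0.png');s=cv2.imread('pics/s0.png')
a=cv2.resize(t[225:305,235:425],None,fx=4.2,fy=4.2,interpolation=cv2.INTER_CUBIC)[:, :800]
cv2.imwrite('pics/c1.png',np.vstack([a[:,:800]]))
b=cv2.resize(s[175:375,240:400],None,fx=3,fy=3,interpolation=cv2.INTER_CUBIC)
cv2.imwrite('pics/c2.png',b)
```

```text
(no output)
```

View pics/c1.png

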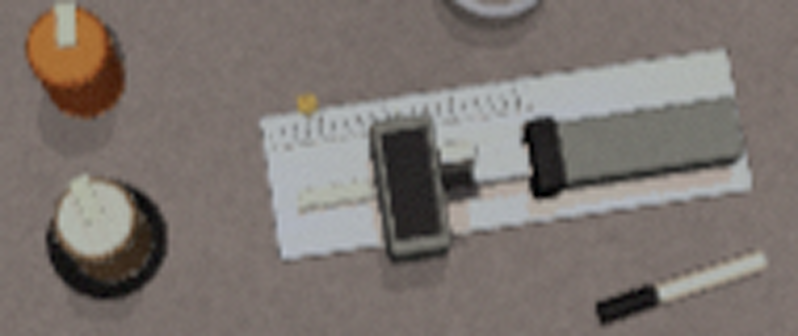

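View pics/c2.png

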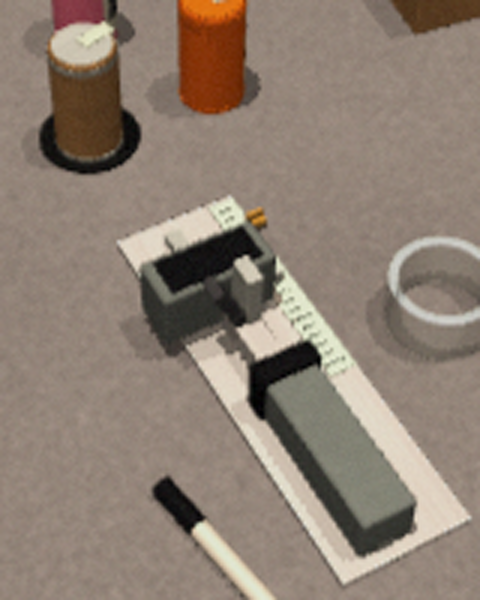

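The crops confirm it: the brown canister sits on the black mat, with its seal strip at top px ~(255,269), running up and left. The orange one stands off the mat. The brass clip is at ~(308,249) and the post and lever at ~(344,264), just behind the scanner.

Run:
```python
from h import *
d=load('t0');im=d['pixels'];hsv=cv2.cvtColor(im,cv2.COLOR_RGB2HSV)
# plate: bright, low sat
m=((hsv[...,2]>165)&(hsv[...,1]<50)).astype(np.uint8);r=np.zeros_like(m);r[232:292,292:420]=1;m*=r
m=cv2.morphologyEx(m,cv2.MORPH_CLOSE,np.ones((9,9)))
c=max(cv2.findContours(m,0,1)[0],key=cv2.contourArea)
box=cv2.boxPoints(cv2.minAreaRect(c));P=np.array([plane(d,u,v,.006)[:2] for u,v in box])
print(box.tolist());print(P.round(4).tolist(),[np.linalg.norm(P[i]-P[i-1]).round(4) for i in range(4)])
e=[P[i]-P[i-1] for i in range(4)];L=max(e,key=np.linalg.norm);print('center',P.mean(0),'yaw',np.degrees(np.arctan2(L[1],L[0])))
# brass clip
m=((hsv[...,0]>12)&(hsv[...,0]<30)&(hsv[...,1]>110)).astype(np.uint8);q=np.argwhere(m[244:256,300:316]);v,u=q.mean(0)+[244,300];print('brass',u,v,len(q),plane(d,u,v,.012))
# mat dark
m=(hsv[...,2]<45).astype(np.uint8);r=np.zeros_like(m);r[262:300,240:280]=1;m*=r;c=max(cv2.findContours(m,0,1)[0],key=cv2.contourArea)
(u,v),_,_=cv2.fitEllipse(cv2.convexHull(c));print('mat',u,v,plane(d,u,v,.004))
# lid
m=((hsv[...,2]>120)&(hsv[...,1]<75)).astype(np.uint8);r=np.zeros_like(m);r[264:290,245:271]=1;m*=r;k=cv2.connectedComponentsWithStats(m);i=k[1][276,258];print('lid',k[2][i],k[3][i])
q=cv2.minEnclosingCircle(np.argwhere(k[1]==i)[:,::-1].astype(np.float32));print(q,plane(d,*q[0],.116))
```

```text
[[296.8666076660156, 253.16835021972656], [408.4839172363281, 236.59152221679688], [413.3122253417969, 269.1021728515625], [301.6949157714844, 285.6789855957031]]
[[0.5687, 0.0633], [0.648, -0.2891], [0.5436, -0.3082], [0.466, 0.0399]] [np.float64(0.1054), np.float64(0.3612), np.float64(0.1062), np.float64(0.3567)]
center [ 0.5565663  -0.12351233] yaw -77.32052350430033
brass 307.5 249.28571428571428 14 [0.5824684  0.03029941 0.012     ]
mat 259.86834716796875 281.9656066894531 [0.46868805 0.17232746 0.004     ]
lid [245 264  26  22 383] [256.81201044 273.49086162]
((257.5, 271.0714416503906), 14.361671447753906) [0.48539424 0.16863357 0.116     ]
```

```bash
python3 -m jog '[[0,0,0,-0.05,-0.032,0,100],[0,0,0,-0.05,-0.032,0,100],[0,0,0,-0.05,-0.032,0,100],[0,0,0,-0.05,-0.032,0,100],[0,0,0,-0.05,-0.032,0,100],[0,0,0,-0.05,-0.032,0,100],[0,0,0,-0.05,-0.032,0,100],[0,0,0,-0.05,-0.032,0,100],[0,0,0,0,0,0,100]]'
python3 - <<'E'
from h import *
d=snap('wrist','w0');print(observe()['q'],observe()['position'],d['mtx'],d['rvec'],d['tvec'])
E
```

```text
time_s: 1.23
position: [0.466, 0.1735, 0.2306]
tool_rot: [[-0.962, 0.272, -0.001], [0.272, 0.962, -0.001], [0.001, -0.001, -1.0]]
ft_force: [-0.2, 0.3, -0.9]
grip_width: 0.0855
gripper_force: 0.0
[ 6.95315347e+00  1.64962945e+01  8.25485640e+01  8.99962428e-03
  8.10315792e+01 -6.73579635e+01] [0.46463636 0.17507539 0.23072446] [[371.64829954   0.         318.79323294]
 [  0.         371.64829954 237.16810112]
 [  0.           0.           1.        ]] [-2.28265388 -1.72423345 -0.29008076] [-0.29359991 -0.42054095  0.24837791]
```

View pics/w0.png

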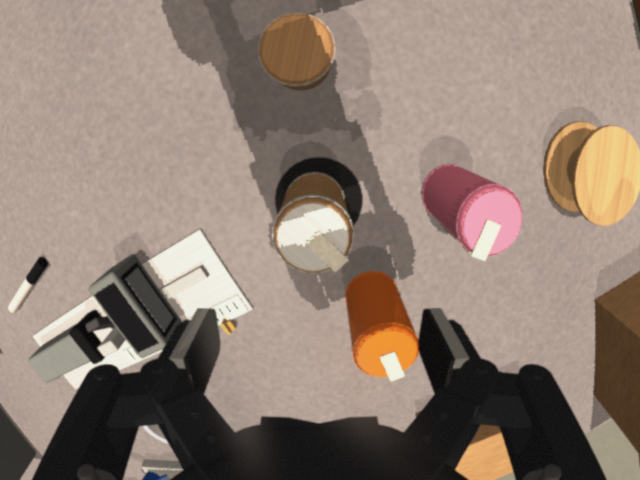

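Wrist view: the lid of the can is at (313,234), with the strip running to ~(345,264). The tin is at (297,48), orange at (385,340), pink at (488,220), and the brass clip at (228,326).

I'll enlarge the can and the gauge.

```bash
cat >> h.py <<'E'
def fray(d,u,v):
    R=cv2.Rodrigues(np.array(d['rvec'],float))[0]; t=np.array(d['tvec'],float).ravel();K=d['mtx']
    a=np.array([u-K[0,2],v-K[1,2]])/K[0,0];th=np.hypot(*a);s=np.sin(th)/max(th,1e-9)
    return -R.T@t,R.T@np.array([a[0]*s,a[1]*s,np.cos(th)])
def fplane(d,u,v,z):
    c,r=fray(d,u,v); return c+r*(z-c[2])/r[2]
E
python3 - <<'E'
from h import *
d=load('w0');im=cv2.imread('pics/w0.png')
a=cv2.resize(im[160:280,265:365],(400,480),interpolation=cv2.INTER_CUBIC);b=cv2.resize(im[225:400,80:260],(400,389),interpolation=cv2.INTER_CUBIC)
o=np.zeros((480,800,3),np.uint8);o[:,:400]=a;o[:389,400:]=b;cv2.imwrite('pics/c3.png',o)
hsv=cv2.cvtColor(d['pixels'],cv2.COLOR_RGB2HSV)
m=(hsv[...,2]<40).astype(np.uint8);r=np.zeros_like(m);r[150:245,268:368]=1;m*=r
c=max(cv2.findContours(m,0,1)[0],key=cv2.contourArea);h=cv2.convexHull(c)[:,0]
print('mat hull',[fplane(d,*p,.004)[:2].round(4).tolist() for p in h[::3]])
m=((hsv[...,0]>12)&(hsv[...,0]<30)&(hsv[...,1]>150)).astype(np.uint8);q=np.argwhere(m[315:338,216:240])+[315,216];v,u=q.mean(0);print('brass',u,v,len(q),fplane(d,u,v,.012))
E
```

```text
mat hull [[0.4289, 0.1897], [0.436, 0.2001], [0.4505, 0.2107], [0.4637, 0.2125], [0.4638, 0.1288], [0.4458, 0.1344], [0.4296, 0.1521], [0.426, 0.1616], [0.4256, 0.1783]]
brass 230.2 324.9428571428571 35 [0.58037462 0.03282437 0.012     ]
```

View pics/c3.png

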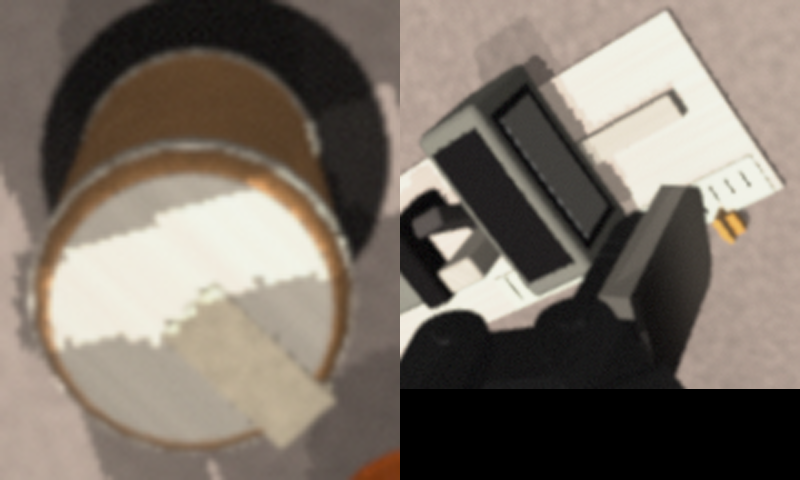

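Run:
```python
from h import *
from scipy.optimize import least_squares
d=load('w0')
f=lambda x,y,z:fplane(d,265+x/4,160+y/4,z)[:2]
H=np.array([[0.4289,0.1897],[0.436,0.2001],[0.4505,0.2107],[0.4637,0.2125],[0.4638,0.1288],[0.4458,0.1344],[0.4296,0.1521],[0.426,0.1616],[0.4256,0.1783]])
fit=lambda Q,r:least_squares(lambda c:np.hypot(*(Q-c).T)-r,Q.mean(0))
s=fit(H,.045);print('mat',s.x,s.fun.round(4))
L=np.array([f(x,y,.116) for x,y in[(38,300),(194,138),(350,290),(194,447),(75,400),(310,185),(75,200)]]);s=fit(L,.03);print('lid',s.x,s.fun.round(4));c=s.x
i,o=f(201,312,.116),f(307,424,.116);print('strip',i,o,[np.degrees(np.arctan2(*(b-a)[::-1])) for a,b in((i,o),(c,o),(f(232,295,.116),f(333,398,.116)),(f(170,345,.116),f(282,450,.116)))])
g=lambda x,y,z:fplane(d,80+(x-400)*.45,225+y*.45,z)[:2]
A,B=g(667,10,.006),g(782,187,.006);print('corners',A,B,np.linalg.norm(A-B),np.degrees(np.arctan2(*(B-A)[::-1])))
q=observe();print(q['position'],np.degrees(np.arctan2(q['tool_rot'][1][1],q['tool_rot'][0][1])))
```

```text
mat [0.47047227 0.17096012] [ 0.0006  0.0001 -0.0005 -0.0029 -0.0023 -0.0009  0.      0.0004  0.0005]
lid [0.46729993 0.16878174] [-0.0011  0.0003 -0.0019 -0.0008  0.0001 -0.0002 -0.0012]
strip [0.46962904 0.16906722] [0.49654077 0.18207491] [np.float64(25.79663428866465), np.float64(24.446998734892016), np.float64(27.176847802760737), np.float64(28.754050882120563)]
corners [0.46324481 0.04120999] [0.5695195  0.06350991] 0.10858911313490555 11.85060730563458
[0.46463636 0.17507539 0.23072446] 74.30972176496181
```

```bash
python3 -m jog '[[0,0,0,-0.005,-0.004,0.04,100],[0,0,0,0,0,0.06,100],[0,0,0,0,0,0.06,100],[0,0,0,0,0,0,100],[0,0,0,0,0,0,65],[0,0,0,0,0,0,55],[0,0,0,0,0,0,55],[0,0,0,0,0,0,55],[0,0,0,0,0,0,55]]' 30
```

```text
time_s: 2.4
position: [0.4691, 0.1713, 0.074]
tool_rot: [[-0.964, 0.267, 0.005], [0.267, 0.964, 0.001], [-0.005, 0.002, -1.0]]
ft_force: [-1.3, -0.5, 7.4]
grip_width: 0.0594
gripper_force: 31.1
```

```bash
python3 -m jog '[[0,0,0.18,0,0,0,55],[0,0,0.18,0,0,0,55],[0,0,0.18,0,0,0,55],[0,0,0.18,0,0,0,55],[0,0,0.18,0,0,0,55],[0,0,0.18,0,0,0,55],[0,0,0.18,0,0,0,55],[0,0,0.18,0,0,0,55],[0,0,0.18,0,0,0,55],[0,0,0.18,0,0,0,55]]'
python3 -m jog '[[0,0,0,0,0,0,55],[0,0,0,0,0,0,85],[0,0,0,0,0,0,90],[0,0,0,0,0,0,90],[0,0,0,0,0,-0.06,90],[0,0,0,0,0,-0.06,90],[0,0,0,-0.01,0,-0.03,90],[0,0,0,-0.01,0,0,90]]'
python3 - <<'E'
from h import *
d=snap('wrist','w1');q=observe();print(q['position'],np.degrees(np.arctan2(q['tool_rot'][1][1],q['tool_rot'][0][1])))
snap('top','t1');snap('side','s1')
E
```

```text
time_s: 3.65
position: [0.47, 0.1715, 0.0739]
tool_rot: [[0.484, 0.875, 0.007], [0.875, -0.484, 0.001], [0.004, 0.006, -1.0]]
ft_force: [3.2, 0.2, 2.9]
grip_width: 0.0598
gripper_force: 31.4
time_s: 4.65
position: [0.4587, 0.1534, 0.2232]
tool_rot: [[0.479, 0.878, 0.004], [0.878, -0.479, 0.0], [0.002, 0.004, -1.0]]
ft_force: [0.8, -0.1, -0.2]
grip_width: 0.0767
gripper_force: 0.0
[0.45745376 0.15257275 0.22144526] -28.635368763912037
```

View pics/w1.png

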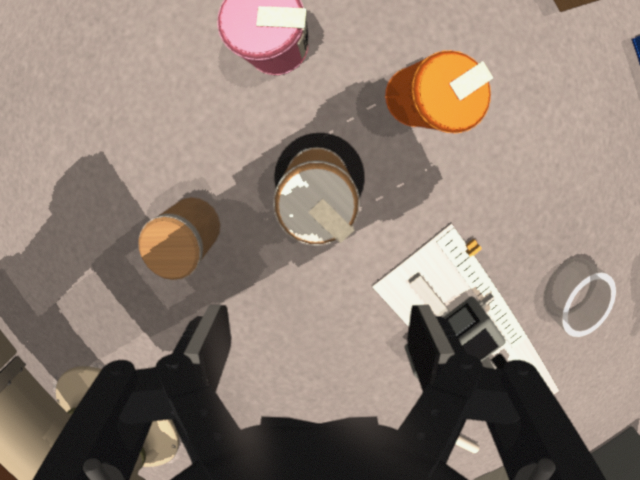

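The can has turned: its strip now points from the lid centre (316,205) to (349,236), towards the gauge. The brass clip is at (472,246) and the scanner at (475,330). Measuring the residual angle next.

Run:
```python
from h import *
d=load('w1');im=d['pixels'];hsv=cv2.cvtColor(im,cv2.COLOR_RGB2HSV).astype(int)
print(hsv[222,330],hsv[222,300],hsv[232,343])
m=((hsv[...,0]>18)&(hsv[...,0]<35)&(hsv[...,1]>50)&(hsv[...,2]>85)).astype(np.uint8);r=np.zeros_like(m);r[195:243,302:357]=1;m*=r;m=cv2.morphologyEx(m,cv2.MORPH_OPEN,np.ones((3,3)))
c=max(cv2.findContours(m,0,1)[0],key=cv2.contourArea);R=cv2.minAreaRect(c);print(R)
Q=np.array([fplane(d,*p,.116)[:2] for p in cv2.boxPoints(R)]);e=[Q[i]-Q[i-1] for i in range(4)]
print([(np.linalg.norm(x).round(4),np.degrees(np.arctan2(x[1],x[0])).round(1)) for x in e])
# rim
L=np.array([fplane(d,u,v,.116)[:2] for u,v in[(275,205),(358,205),(316,162),(316,245)]]);cc=L.mean(0)
print('lid',cc,np.hypot(*(L-cc).T));o=Q.mean(0);print('c->strip',np.degrees(np.arctan2(*(o-cc)[::-1])))
# plate end edge + far edge
w=((hsv[...,2]>165)&(hsv[...,1]<60)).astype(np.uint8)
k=cv2.connectedComponents(w)[1]
far=[];end=[]
i=k[270,420];print(i)
ys,xs=np.where(k==i)
P=np.array([fplane(d,u,v,.006)[:2] for u,v in zip(xs,ys)])
g=np.radians(102.5);gx=np.array([np.cos(g),np.sin(g)]);gy=np.array([-gx[1],gx[0]])
a=P@gx;b=P@gy;print(a.min(),a.max(),b.min(),b.max())
def edge(s,t,sign,lo,hi):
    pts=[]
    for t0 in np.arange(lo,hi,.002):
        q=(t>=t0)&(t<t0+.002)
        if q.sum()>3: pts.append((t0+.001,sign*np.max(sign*s[q])))
    pts=np.array(pts);p=np.polyfit(*pts.T,1)
    for _ in range(3):
        r=pts[:,1]-np.polyval(p,pts[:,0]);pts=pts[abs(r)<max(2*np.median(abs(r)),5e-4)];p=np.polyfit(*pts.T,1)
    return p,len(pts)
p,n=edge(a,b,1,b.min()+.01,b.max()-.01);print('end edge',p,n,102.5-np.degrees(np.arctan(p[0])))
p,n=edge(b,a,-1,a.max()-.2,a.max()-.01);print('far edge',p,n,102.5+np.degrees(np.arctan(p[0])))
B=((hsv[...,0]>12)&(hsv[...,0]<28)&(hsv[...,1]>150)).astype(int);v,u=(np.argwhere(B[235:262,460:486])+[235,460]).mean(0);z=fplane(d,u,v,.012)[:2];print('brass',z,z@gx,z@gy)
t=cv2.resize(cv2.imread('pics/w1.png')[215:375,400:560],(600,600),interpolation=cv2.INTER_CUBIC);cv2.imwrite('pics/c4.png',t)
```

```text
[ 20  54 195] [ 18  35 166] [ 19  54 192]
((331.0, 221.0), (43.84062576293945, 18.384777069091797), 45.0)
[(np.float64(0.0317), np.float64(105.1)), (np.float64(0.0129), np.float64(17.1)), (np.float64(0.0314), np.float64(-74.2)), (np.float64(0.0133), np.float64(-161.5))]
lid [0.46766369 0.17309744] [0.02858265 0.02892609 0.02972566 0.0295744 ]
c->strip -77.34070655411341
1
-0.7323610601840153 0.5237564166087361 -0.9728300874324074 -0.09460626952736739
end edge [0.6216046  0.57198011] 184 70.63472559795561
far edge [ 0.66387956 -0.70530841] 75 136.07937089252397
brass [0.58087708 0.03031725] -0.09612620186427252 -0.5736698300150649
```

View pics/c4.png

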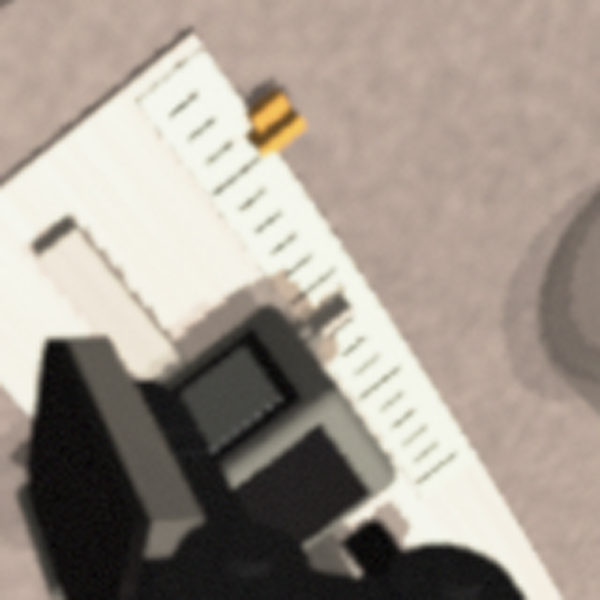

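Crop of the wrist view: the clip is at (277,123), with its dark line from (255,135) to (295,110). The pointer tip is at ~(340,303), and the far edge of the plate runs from (200,40) to (560,600). All of these are in crop px (scale 3.75, offset (400,215)).

Run:
```python
from h import *
d=load('w1');f=lambda x,y,z:fplane(d,400+x/3.75,215+y/3.75,z)[:2]
ang=lambda a,b:np.degrees(np.arctan2(*(b-a)[::-1]))
C=f(194,33,.006);print('corner',C,'far',ang(f(560,600,.006),C),'far2',ang(f(440,412,.006),C),'end',ang(C,f(2,184,.006))-90)
print('scale line',ang(f(280,280,.007),f(138,100,.007)))
g=np.radians(102.2);gx=np.array([np.cos(g),np.sin(g)]);gy=np.array([-gx[1],gx[0]])
def G(p):r=p-C;return (r@gx*1e3).round(1),(r@gy*1e3).round(1)
for n,p,z in[('ptr outer end',(344,300),.02),('ptr base',(318,318),.02),('clip c',(277,123),.006),('clip c z19',(277,123),.019),('dark L',(255,135),.019),('dark R',(296,110),.019),('brass1',(268,103),.01),('brass2',(285,135),.01),('tick1',(185,104),.007),('tick2',(203,128),.007),('tick3',(220,154),.007),('bar end',(55,225),.03),('scanner far front top',(262,308),.072),('scanner far back top',(392,480),.072)]:print(n,G(f(*p,z)))
```

```text
corner [0.57020685 0.06362185] far 102.37042650991526 far2 101.60036651958201 end -258.1744578318444
scale line 104.08280056626378
ptr outer end (np.float64(-97.2), np.float64(9.6))
ptr base (np.float64(-96.4), np.float64(19.3))
clip c (np.float64(-40.3), np.float64(-4.9))
clip c z19 (np.float64(-32.5), np.float64(-3.4))
dark L (np.float64(-31.0), np.float64(3.8))
dark R (np.float64(-33.2), np.float64(-10.1))
brass1 (np.float64(-30.8), np.float64(-5.5))
brass2 (np.float64(-42.9), np.float64(-4.4))
tick1 (np.float64(-15.4), np.float64(14.2))
tick2 (np.float64(-25.3), np.float64(14.0))
tick3 (np.float64(-35.7), np.float64(14.4))
bar end (np.float64(-7.6), np.float64(63.5))
scanner far front top (np.float64(-41.5), np.float64(32.1))
scanner far back top (np.float64(-120.6), np.float64(30.0))
```

Run:
```python
from h import *
C=np.array([.5698,.0635]);g=np.radians(102.2);gx=np.array([np.cos(g),np.sin(g)]);gy=np.array([-gx[1],gx[0]])
G=lambda p:((p[:2]-C)@np.array([gx,gy]).T*1e3).round(1)
d=load('w1');f=lambda x,y,z:G(fplane(d,400+x/3.75,215+y/3.75,z))
print('w1 scanner foot far front',f(262,308,.016),'top far front?',f(330,385,.072),'top far back',f(392,485,.072))
t=load('t0');h=lambda x,y,z:G(plane(t,235+x/4.2,225+y/4.2,z))
print('top: scanner corners',[h(x,y,.072) for x,y in[(372,122),(434,118),(450,250),(388,258)]])
print('post',h(458,150,.09),'lever',h(458,180,.08),'collar',h(545,120,.058),h(550,195,.058))
s=load('s0');k=lambda x,y,z:G(plane(s,240+x/3,175+y/3,z))
print('side post top',k(248,265,.09),'lever tip',k(215,285,.083),'scanner top',[k(x,y,.072) for x,y in[(142,268),(257,222),(274,252),(155,300)]])
print('cam',fray(d,320,240)[0]-observe()['position'])
im=d['pixels'];hsv=cv2.cvtColor(im,cv2.COLOR_RGB2HSV).astype(int)
m=((hsv[...,1]>44)&(hsv[...,0]>15)&(hsv[...,2]>140));q=np.argwhere(m[195:243,305:352])+[195,305]
q=q[[np.hypot(*(fplane(d,u,v,.116)[:2]-[.4677,.1731]))<.027 for v,u in q]]
Q=np.array([fplane(d,u,v,.116)[:2] for v,u in q]);mu=Q.mean(0);w=np.linalg.svd(Q-mu)[2][0];print(len(Q),'strip pca',np.degrees(np.arctan2(w[1],w[0])),mu)
```

```text
w1 scanner foot far front [-82.9  31. ] top far front? [-76.5  28.8] top far back [-122.3   30.4]
top: scanner corners [array([-81.2,  28.7]), array([-126.3,   32.2]), array([-123.3,  129.4]), array([-78.3, 128.9])]
post [-138.7   61.2] lever [-136.1   81.1] collar [-207.6   42.5] [-202.4   98. ]
side post top [-134.6   57.4] lever tip [-134.9   85.9] scanner top [array([-85.8, 123.3]), array([-86.5,  21.9]), array([-119.8,   25.5]), array([-118.5,  128.6])]
cam [0.04090341 0.07410511 0.14485586]
799 strip pca -75.47704971750241 [0.47028301 0.16025311]
```

```bash
python3 -m jog '[[0,0,0,-0.036,0.037,0,100],[0,0,0,-0.036,0.037,0,100],[0,0,0,-0.036,0.037,0,100],[0,0,0,-0.036,0.037,0,100],[0,0,0,-0.034,0.037,0,100],[0,0,-0.178,0,0,0,100],[0,0,-0.178,0,0,0,100],[0,0,-0.178,0,0,0,100],[0,0,-0.178,0,0,0,100],[0,0,0,0,0,0,100]]'
python3 - <<'E'
from h import *
d=snap('wrist','w2');q=observe();print(q['position'],np.degrees(np.arctan2(q['tool_rot'][1][0],q['tool_rot'][0][0])),q['q'])
E
```

```text
time_s: 6.05
position: [0.5351, -0.0911, 0.2199]
tool_rot: [[-0.209, 0.978, -0.002], [0.978, 0.209, 0.001], [0.002, -0.002, -1.0]]
ft_force: [-0.2, 0.2, -0.0]
grip_width: 0.0856
gripper_force: 0.0
[ 0.53512012 -0.09118268  0.2201889 ] 101.94548786008984 [-2.21726460e+01  2.16176620e+01  7.65396968e+01  3.11114825e-03
  8.19647282e+01 -3.41186336e+01]
```

View pics/w2.png

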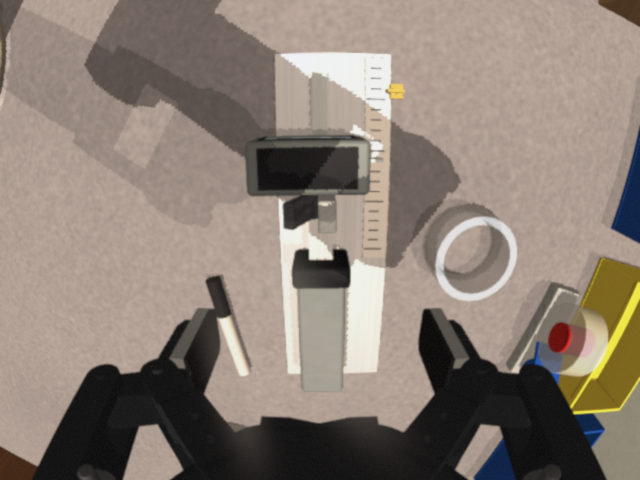

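Wrist view over the gauge: the post top is at ~(328,215), the lever is dark at (300,212), the scanner at (307,167), the brass clip at (397,91), and the plate's end edge at v≈53.

Taking numbers from this one.

Run:
```python
from h import *
d=load('w2');im=d['pixels']
P=lambda u,v,z:fplane(d,u,v,z)[:2]
ang=lambda a,b:np.degrees(np.arctan2(*(b-a)[::-1]))
C=P(391,54,.006);print('C',C,'far',ang(P(379,372,.006),C),'near',ang(P(289,372,.006),P(276,54,.006)),'end',ang(C,P(276,54,.006))-90, np.linalg.norm(C-P(276,54,.006)))
g=np.radians(102.2);gx=np.array([np.cos(g),np.sin(g)]);gy=np.array([-gx[1],gx[0]])
G=lambda u,v,z:((P(u,v,z)-C)@np.array([gx,gy]).T*1e3).round(1)
print('post L/R/bot',G(318,215,.09),G(337,215,.09),G(328,232,.09),'scanner',G(249,193,.072),G(369,193,.072),'tube',G(302,388,.058),G(342,388,.058),'collar',G(293,285,.058),G(350,285,.058))
print('lever left',G(284,212,.08),G(318,212,.085))
q=observe();print('tcp',(np.array(q['position'][:2])-C)@np.array([gx,gy]).T*1e3,'cam',(fray(d,320,240)[0][:2]-C)@np.array([gx,gy]).T*1e3)
for z in(.006,.019):print('clip ends',[G(397,v,z) for v in(84,91,98)])
print('clip px');print(im[80:102,386:408:2].astype(int).sum(2))
print('pointer px');print(im[128:164,368:392:2].astype(int).sum(2))
```

```text
C [0.57071623 0.06336926] far 102.98876306982578 near 102.56929630208997 end -257.2707978084651 0.1080140908833896
post L/R/bot [-135.5   68.9] [-135.5   54.4] [-149.1   61.2] scanner [-121.7  124.5] [-122.2   28.1] tube [-336.1   87.1] [-336.3   44.1] collar [-210.4   92.1] [-210.6   40.1]
lever left [-135.7   95.7] [-134.5   68.9]
tcp [-143.5391894    67.45285589] cam [-59.29313002  67.33441072]
clip ends [array([-29.2,  -5.9]), array([-36.,  -6.]), array([-42.8,  -6. ])]
clip ends [array([-30.3,  -3.2]), array([-36.9,  -3.3]), array([-43.4,  -3.4])]
clip px
[[719 719 651 473 485 495 497 498 502 498 490]
 [719 719 646 458 478 488 493 499 506 502 496]
 [719 718 629 453 476 485 490 503 503 501 496]
 [718 705 596 490 501 504 506 512 507 501 498]
 [719 688 525 530 527 529 533 533 532 498 504]
 [717 677 462 541 535 538 538 544 535 497 503]
 [719 669 429 540 535 540 537 542 535 497 499]
 [710 661 430 523 538 536 540 537 539 494 501]
 [672 627 473 485 539 537 539 533 539 503 497]
 [524 548 528 531 548 552 546 536 543 517 494]
 [376 500 543 547 550 552 551 547 548 537 494]
 [363 442 503 51
[... 1649 characters left out ...]
541 551 505 475 413 485 546 539 401]
 [389 324 437 554 560 494 399 389 459 546 539 384]
 [389 389 579 695 692 651 513 498 514 551 541 368]
 [389 404 642 717 716 655 550 545 545 551 536 360]
 [388 422 689 719 707 637 553 548 549 554 542 356]
 [392 427 694 719 654 612 548 550 549 551 539 364]
 [390 395 669 691 568 540 536 545 551 551 537 367]
 [382 385 571 533 446 458 482 515 552 551 538 353]
 [381 359 497 444 368 384 409 457 545 551 538 335]
 [382 438 645 613 444 431 429 458 542 553 533 327]
 [379 484 705 685 498 479 479 491 546 550 539 335]
 [379 489 696 680 518 499 502 506 542 555 534 351]
 [379 467 636 626 535 526 525 522 547 553 545 365]
 [378 452 568 567 544 542 545 546 548 549 550 380]]
```

```bash
python3 -m jog '[[0,0,-0.008,0,0.001,0.05,100],[0,0,0,0,0,0.05,100],[0,0,0,0,0,0.05,100],[0,0,0,0,0,0.025,100],[0,0,0,0,0,0,100]]'
python3 -m jog '[[0,0,0,0.004,0,0,100],[0,0,0,0.004,0,0,100],[0,0,0,0.004,0,0,100],[0,0,0,0.004,0,0,100],[0,0,0,0,0,0,100]]' 30
```

```text
time_s: 6.72
position: [0.5352, -0.0907, 0.0445]
tool_rot: [[-0.216, 0.976, -0.004], [0.976, 0.216, 0.002], [0.003, -0.004, -1.0]]
ft_force: [0.6, -0.3, 1.2]
grip_width: 0.0854
gripper_force: 0.0
time_s: 7.35
position: [0.5328, -0.0753, 0.0466]
tool_rot: [[-0.219, 0.976, 0.001], [0.976, 0.219, -0.0], [-0.0, 0.0, -1.0]]
ft_force: [1.7, -2.1, 2.3]
grip_width: 0.0855
gripper_force: 1.0
```

```bash
python3 -m jog '[[0,0,0,0.01,0,0,100],[0,0,0,0.01,0,0,100],[0,0,0,0.01,0,0,100],[0,0,0,0.01,0,0,100],[0,0,0,0.008,0,0,100],[0,0,0,0.005,0,0,100],[0,0,0,0,0,0,100],[0,0,0,0,0,0,100]]'
python3 - <<'E'
from h import *
d=snap('wrist','w3');snap('top','t3');snap('side','s3');q=observe();print(q['position'])
im=cv2.imread('pics/w3.png')
C=np.array([.5705,.0635,0]);g=np.radians(102.4);X=np.array([np.cos(g),np.sin(g),0]);Y=np.array([-X[1],X[0],0])
def fproj(d,p):
    R=cv2.Rodrigues(np.array(d['rvec'],float))[0];c=R@p+np.array(d['tvec'],float).ravel();th=np.arctan2(np.hypot(c[0],c[1]),c[2]);s=th/np.hypot(c[0],c[1])*d['mtx'][0,0];return c[:2]*s+d['mtx'][:2,2]
m=C-.036*X+np.array([0,0,.015]);u,v=fproj(d,m).round().astype(int);print(u,v)
x0=max(0,min(640-100,u-50));y0=max(0,min(480-100,v-50))
a=cv2.resize(im[y0:y0+100,x0:x0+100],(600,600),interpolation=cv2.INTER_CUBIC)
s=load('s3');u,v=proj(s,m)[0].round().astype(int);b=s['pixels'][v-30:v+30,u-10:u+10,::-1];b=cv2.resize(b,(200,600),interpolation=cv2.INTER_CUBIC)
print(x0,y0,u,v);cv2.imwrite('pics/c5.png',np.hstack([a,b]))
E
```

```text
time_s: 8.35
position: [0.5212, -0.024, 0.0463]
tool_rot: [[-0.218, 0.976, 0.0], [0.976, 0.218, -0.0], [-0.0, -0.0, -1.0]]
ft_force: [2.4, -3.4, 2.6]
grip_width: 0.0853
gripper_force: 2.0
[ 0.52120646 -0.02402478  0.04630418]
453 210
403 160 323 247
```

View pics/c5.png

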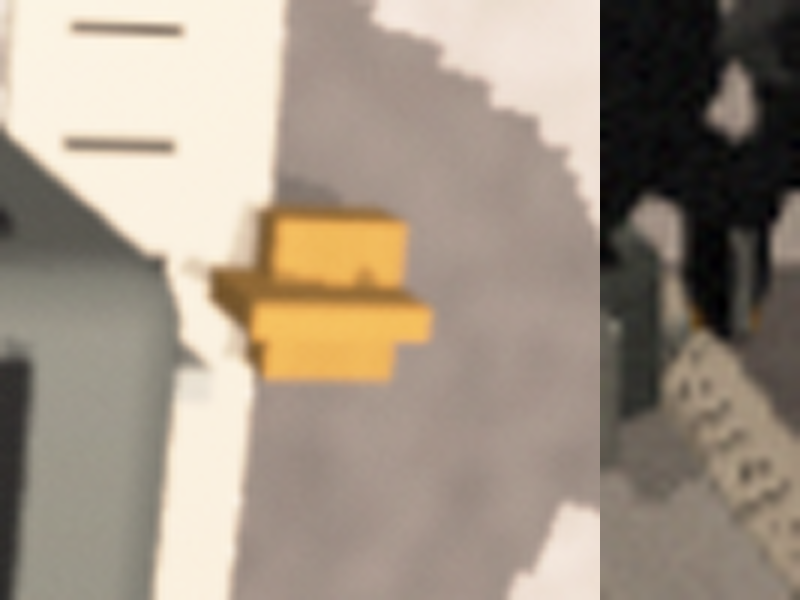

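Crop (6x, offset 403,160): the top of the mark's fin spans v≈300–340 at its left end u≈250. The pointer's steel end is at ~(195,385), a little short of the mark, so roughly 5 mm remain. I'll work it out exactly.

Run:
```python
from h import *
d=load('w3');im=d['pixels']
X=np.array([np.cos(np.radians(102.4)),np.sin(np.radians(102.4))])
f=lambda x,y,z:fplane(d,403+x/6,160+y/6,z)[:2]@X*1e3
for n,x,y in[('mark top',251,299),('mark mid',251,319),('mark bot',251,340),('mark far foot',212,270),('ptr',195,370),('ptr',195,385),('ptr',195,400)]:print(n,[round(f(x,y,z),1) for z in(.007,.015,.02)])
print(im[215:232,428:444:1].astype(int)[...,[0,2]].reshape(17,-1)[:, :].tolist().__len__())
for v in range(212,233):print(v,' '.join(f"{int(r)},{int(b)-int(r):+d}" for r,_,b in im[v,428:442]))
```

```text
mark top [np.float64(-98.5), np.float64(-96.4), np.float64(-95.1)]
mark mid [np.float64(-100.3), np.float64(-98.2), np.float64(-96.8)]
mark bot [np.float64(-102.3), np.float64(-100.0), np.float64(-98.6)]
mark far foot [np.float64(-96.0), np.float64(-94.0), np.float64(-92.8)]
ptr [np.float64(-105.1), np.float64(-102.7), np.float64(-101.2)]
ptr [np.float64(-106.4), np.float64(-104.0), np.float64(-102.5)]
ptr [np.float64(-107.8), np.float64(-105.3), np.float64(-103.7)]
17
212 142,-16 138,-13 133,-14 132,-15 161,-27 231,-38 248,-27 250,-26 250,-26 250,-26 248,-29 238,-45 201,-58 153,-60
213 146,-17 140,-15 134,-13 131,-15 156,-23 225,-41 248,-29 250,-25 250,-25 250,-25 250,-26 248,-30 238,-44 203,-57
214 146,-16 141,-15 136,-14 133,-14 157,-24 226,-41 248,-29 250,-25 250,-25 250,-25 250,-25 250,-26 247,-31 227,-48
215 146,-16 142,-15 137,-15 132,-14 161,-27 231,-39 248,-29 250,-27 250,-26 250,-25 251,-26 250,-26 247,-29 232,-42
216 145,-15 140,-15 136,-13 129,-13 150,-22 217,-41 244,-32 249,-28 250,-26 250,-25 250,-25 250,-26 247,-31 231,-41
217 145,-15 141,-15 135,-14 130,-14 132,-16 17
[... 1109 characters left out ...]
,-26
227 140,-15 135,-15 134,-14 172,-27 231,-33 245,-27 246,-26 246,-26 245,-26 247,-26 249,-26 250,-27 250,-26 250,-26
228 139,-15 133,-14 136,-15 177,-30 237,-37 248,-27 250,-26 249,-25 249,-26 249,-26 250,-26 250,-27 250,-26 250,-26
229 138,-16 134,-14 139,-15 182,-32 239,-38 249,-28 250,-26 250,-26 250,-26 250,-26 250,-25 250,-26 250,-26 250,-26
230 138,-14 135,-15 144,-17 189,-34 240,-36 249,-26 250,-26 250,-26 250,-26 250,-26 250,-27 250,-26 250,-26 250,-25
231 137,-14 134,-14 146,-18 197,-37 242,-35 249,-27 250,-26 250,-26 250,-26 250,-26 250,-26 250,-26 250,-26 250,-26
232 137,-14 133,-13 151,-21 210,-41 243,-34 249,-27 250,-26 250,-27 250,-26 250,-25 250,-26 250,-26 250,-26 250,-26
```

```bash
python3 -m jog '[[0,0,0,0.003,0,0,100],[0,0,0,0.0025,0,0,100],[0,0,0,0,0,0,100],[0,0,0,0,0,0,100]]'
python3 - <<'E'
from h import *
d=snap('wrist','w4');print(observe()['position'])
im=cv2.imread('pics/w4.png')
cv2.imwrite('pics/c6.png',cv2.resize(im[190:250,415:495],(800,600),interpolation=cv2.INTER_CUBIC))
E
```

```text
time_s: 9.0
position: [0.52, -0.0185, 0.0463]
tool_rot: [[-0.218, 0.976, -0.0], [0.976, 0.218, 0.0], [0.0, -0.0, -1.0]]
ft_force: [2.1, -3.9, 3.1]
grip_width: 0.0853
gripper_force: 2.1
[ 0.51997449 -0.01854895  0.04633532]
```

View pics/c6.png

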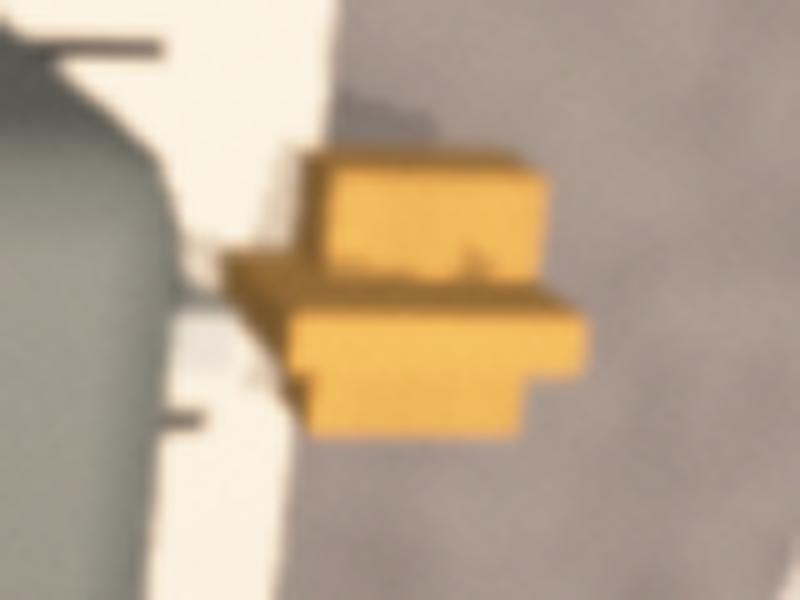

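Crop (10x, offset 415,190): the pointer's pale steel top is at v≈318–370, right beside the mark fin's top at v≈310–375, so they line up by eye. I'll cross-check the parallax numerically using the ticks.

Run:
```python
from h import *
X=np.array([np.cos(np.radians(102.4)),np.sin(np.radians(102.4))])
d=load('w2');f=lambda u,v,z:fplane(d,u,v,z)[:2]@X*1e3
print('w2 ticks',[round(f(376,v,.007),1) for v in(130.5,140.5,151,158.5)],'at z20',[round(f(378,v,.02),1) for v in(151,158.5)],'mark top',round(f(390,90.3,.02),1))
d=load('w2');im=d['pixels']
print([(v,int(im[v,374:380].astype(int).sum(2).mean())) for v in range(56,200)if im[v,374:380].astype(int).sum(2).mean()<500])
d4=load('w4');f=lambda x,y,z:fplane(d4,415+x/10,190+y/10,z)[:2]@X*1e3
print('w4 mark top',[round(f(288,y,.02),1) for y in(312,343,374)],'foot far',round(f(225,253,.007),1),'ptr',[[round(f(215,y,z),1) for y in(318,344,370)] for z in(.015,.02,.025)],'ticks',round(f(110,48,.007),1),round(f(185,420,.007),1))
d1=load('w1');f=lambda x,y,z:fplane(d1,400+x/3.75,215+y/3.75,z)[:2]@X*1e3
print('w1 ptr',[round(f(344,300,z),1) for z in(.015,.02,.025)],'ticks',[round(f(x,y,.007),1) for x,y in((185,104),(203,128),(220,154),(353,343),(377,381))])
print('tcp',np.array(observe()['position'][:2])@X*1e3)
im=d4['pixels']
for v in range(214,234):print(v,im[v,432:440].astype(int).sum(1))
```

```text
w2 ticks [np.float64(-135.6), np.float64(-145.2), np.float64(-155.4), np.float64(-162.7)] at z20 [np.float64(-154.1), np.float64(-161.1)] mark top -97.3Traceback (most recent call last):
  File "<stdin>", line 6, in <module>
    return umr_sum(a, axis, dtype, out, keepdims, initial, where)
numpy.exceptions.AxisError: axis 2 is out of bounds for array of dimension 2
```

Run:
```python
from h import *
X=np.array([np.cos(np.radians(102.4)),np.sin(np.radians(102.4))])
d4=load('w4');f=lambda x,y,z:fplane(d4,415+x/10,190+y/10,z)[:2]@X*1e3
print('w4 mark top',[round(f(288,y,.02),1) for y in(312,343,374)],'foot far',round(f(225,253,.007),1),'ptr',[[round(f(215,y,z),1) for y in(318,344,370)] for z in(.015,.02,.025)],'ticks',round(f(110,48,.007),1),round(f(185,420,.007),1))
d1=load('w1');f=lambda x,y,z:fplane(d1,400+x/3.75,215+y/3.75,z)[:2]@X*1e3
print('w1 ptr',[round(f(344,300,z),1) for z in(.015,.02,.025)],'ticks',[round(f(x,y,.007),1) for x,y in((185,104),(203,128),(220,154),(353,343),(377,381))])
im=d4['pixels']
for v in range(214,232):print(v,im[v,432:440].astype(int).sum(1))
```

```text
w4 mark top [np.float64(-95.3), np.float64(-96.9), np.float64(-98.5)] foot far -96.0 ptr [[np.float64(-97.2), np.float64(-98.5), np.float64(-99.9)], [np.float64(-95.7), np.float64(-97.0), np.float64(-98.3)], [np.float64(-94.2), np.float64(-95.5), np.float64(-96.8)]] ticks -85.2 -105.2
w1 ptr [np.float64(-161.4), np.float64(-157.5), np.float64(-153.5)] ticks [np.float64(-75.6), np.float64(-85.5), np.float64(-96.0), np.float64(-184.3), np.float64(-204.1)]
214 [407 521 602 619 612 591 583 568]
215 [402 532 610 607 550 439 397 397]
216 [389 524 626 615 526 377 299 297]
217 [371 467 581 607 540 371 273 270]
218 [344 400 481 535 501 358 269 257]
219 [345 371 408 434 421 338 277 257]
220 [372 415 443 445 441 402 343 280]
221 [449 530 553 557 552 537 469 346]
222 [528 625 650 655 654 647 598 451]
223 [551 650 670 675 674 676 670 587]
224 [567 651 672 676 675 683 697 679]
225 [602 666 676 674 676 682 703 697]
226 [621 677 683 683 686 688 703 693]
227 [650 699 703 705 702 705 704 670]
228 [661 710 715 713 715 715 706 670]
229 [653 700 704 709 713 717 714 702]
230 [578 623 636 660 701 715 718 715]
231 [417 435 465 576 685 713 718 718]
```

```bash
python3 -m jog '[[0,0,0,0,0,0,70],[0,0,0,0,0,0,50],[0,0,0,0,0,0,40],[0,0,0,0,0,0,40]]' 40
python3 -m jog '[[0,0,0,0,0,0,32],[0,0,0,0,0,0,26],[0,0,0,0,0,0,20],[0,0,0,0,0,0,15],[0,0,0,0,0,0,15],[0,0,0,0,0,0,15]]' 40
cat > chk.py <<'E'
from h import *
import sys
d=snap('wrist',sys.argv[1]);s=observe();print(s['position'],s['grip_width'])
X=np.array([np.cos(np.radians(102.4)),np.sin(np.radians(102.4))]);im=d['pixels']
print('tcp x',np.array(s['position'][:2])@X*1e3)
f=lambda u,v,z:round(fplane(d,u+.5,v+.5,z)[:2]@X*1e3,2)
for v in range(212,234):print(v,f(436,v,.02),im[v,430:442].astype(int).sum(1),'|',im[v,446:452].astype(int).sum(1))
E
python3 chk.py w5
```

```text
time_s: 9.55
position: [0.5182, -0.0185, 0.0459]
tool_rot: [[-0.218, 0.976, -0.004], [0.976, 0.218, 0.0], [0.001, -0.004, -1.0]]
ft_force: [-5.4, -6.1, 4.7]
grip_width: 0.0343
gripper_force: 4.6
time_s: 10.3
position: [0.5194, -0.0185, 0.0461]
tool_rot: [[-0.218, 0.976, -0.002], [0.976, 0.218, 0.0], [0.0, -0.002, -1.0]]
ft_force: [1.4, -4.8, 4.0]
grip_width: 0.024
gripper_force: 40.0
[ 0.51944152 -0.01852516  0.04613629] 0.02389205521932545
tcp x -129.635460651322
212 -90.74 [417 405 394 408 548 692 719 725 727 726 724 708] | [345 283 354 471 527 541]
213 -91.24 [420 407 397 398 481 642 686 710 718 715 710 676] | [327 291 366 482 531 536]
214 -91.75 [425 411 403 394 455 597 644 666 653 648 640 596] | [308 284 361 480 525 538]
215 -92.25 [431 417 404 404 457 582 620 610 519 477 480 465] | [298 284 353 456 503 528]
216 -92.75 [428 415 403 399 443 558 615 587 428 339 342 349] | [306 288 341 420 465 489]
217 -93.26 [425 414 399 391 402 504 602 590 403 286 289 300] | [309 300 325 386 410 424]
218 -93.77 [422 407 400 379 375 445 545 548 388 278 268 277] | [313 315 319 352 356 361]
219 -94.
[... 627 characters left out ...]
11 401 422 524 650 687 689 694 697 709 709 656] | [523 538 542 544 543 543]
227 -98.36 [412 400 444 583 680 706 709 708 712 715 707 661] | [482 506 534 544 542 543]
228 -98.87 [407 396 449 607 700 721 720 721 722 718 695 654] | [387 461 523 537 539 535]
229 -99.39 [406 400 455 625 707 723 724 725 724 721 707 671] | [326 439 517 536 536 535]
230 -99.9 [409 391 451 621 690 705 710 721 725 726 721 709] | [325 456 521 534 537 533]
231 -100.42 [400 384 404 495 552 574 636 706 723 724 725 724] | [355 470 526 535 534 528]
232 -100.94 [402 379 369 402 428 463 579 696 724 726 726 725] | [398 490 529 533 532 527]
233 -101.46 [402 389 432 555 610 630 666 710 724 726 725 726] | [443 501 524 526 525 519]
```

```bash
python3 -c "
from rig import job
print(job.close_job())"
```

```text
the job is handed in; nothing more can be done
None
```

The job is handed in at about 10 s of robot time: the canister label faces the scanner to within an estimated 2° (not corrected further), the pointer lines up with the brass mark to within about 0.5 mm, and the lever is shut against the post (grip width 24 mm) with the gripper still holding the leg; I did not check the bystanders in a final picture.

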